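# Load two pressure sensors and switch the test selector to channel two

## Task

Stand exactly two of the three pressure sensors upright in the test tray, leaving the third where it is. Then switch the selector knob on the grey box clockwise from the bar mark to the two-dot mark, one position at a time: press it in to turn it, let it spring fully out at the one-dot mark, then press and turn again to the two-dot mark and let it spring out there. Do not force the knob when it meets its stop nor wrench it round while it is out, never turn the knob on past the two-dot mark, and leave the other things on the bench where they are.

Things in the scene. Friction and masses are not known exactly. Their poses are not given: they have to be found in the camera images.
- sensor_a: a pressure sensor, upright steel cylinder 26 mm across and 34 mm tall with a 13 mm wide neck on top (48 mm tall in all), 60 to 130 g; origin at the centre of its underside, z up. Three identical ones stand on the bench; any two will do.
- sensor_b: a pressure sensor, upright steel cylinder 26 mm across and 34 mm tall with a 13 mm wide neck on top (48 mm tall in all), 60 to 130 g; origin at the centre of its underside, z up. Three identical ones stand on the bench; any two will do.
- sensor_c: a pressure sensor, upright steel cylinder 26 mm across and 34 mm tall with a 13 mm wide neck on top (48 mm tall in all), 60 to 130 g; origin at the centre of its underside, z up. Three identical ones stand on the bench; any two will do.
- tray: the test tray, a shallow aluminium tray fixed to the bench, 140 x 96 x 12 mm outside, walls and floor 4 mm thick, long side along its own x; origin at the centre of its underside. It is empty at the start
- selector_box: the selector box, grey, 130 x 130 x 50 mm, fixed to the bench; origin at the centre of its underside. The knob's upright axis passes through its centre. White marks on top, 48 mm from the axis: a bar (position 0, on the box's own -x side), then clockwise seen from above, 75 degrees apart, one dot, two dots, three dots
- panel (a point): point on the knob's axis on the box's top, 50 mm above the bench. Black knob above it: round skirt 40 mm across, 6 mm thick (pointer nose reaches 30 mm from the axis), on it a round fluted grip 26 mm across and 26 mm tall, which slips in the fingers if twisted while locked. Sprung out, the skirt's underside is 22 mm above the panel and the grip spans from 28 to 54 mm above it
- selector (a joint): knob angle in rad, growing clockwise seen from above: 0 = pointer at the bar mark (start), 1.309 = one dot, 2.618 = two dots, 3.927 = three dots (end stop). Sprung out, the knob is locked in its position by teeth (play 0.05 rad, they give a little under more than 1 N m)
- selector_push (a joint): how far the knob is pressed in, m: 0 sprung out. A spring pushes it out with 4.5 N at 0, rising 0.3 N per mm. The hard stop comes 8 to 18 mm in (differs each time, not measured: feel for it); it turns (drag 0.04 N m) only within the last 2 mm before the stop. Let go within about 0.1 rad of a position it springs out and locks there, elsewhere it stays in
- selector_overload (a joint): overload spring under the knob's stop, m: 0 as long as the knob is pressed with less than about 30 N, then gives 1 mm per 5 N more; more than 1 mm (about 35 N) counts as forcing the knob
- plug: a short steel hexagon plug, 26 mm wide over the flats, 24 mm tall, stands among the sensors; not a sensor; a bystander
- collar: a steel ring 24 mm across, 8 mm tall, lying flat near the sensors; a bystander
- wrench: a 150 mm steel wrench lying flat beyond the sensors; a bystander
- jar: an amber jar, 60 mm across, 85 mm tall, standing; a bystander
- manifold: an aluminium block 60 x 90 x 50 mm with dark port holes; a bystander
- driver: a screwdriver 170 mm long, lying; a bystander
- gauge_case: a white plastic case 70 x 100 x 35 mm; a bystander
There are look-alikes about, which are no part of the job. Leave any red or turquoise look-alike of the sensor_c alone.

How it is judged:
By the outcome, as a careful person would: the job done as asked, in the order asked, and still so for the second after the job is handed in, with the robot touching nothing.
It also fails if it takes over 72 s, if anything falls off the work surface, if the arm or the gripper's body presses on something with over 40 N, if the wrist force passes 120 N, or if a joint passes its speed limit or range.

## Robot

A 6-joint arm with a two-finger parallel gripper is mounted at the origin on the work surface. World frame = base frame: x ahead of the robot, y to its left, z up, the work surface at z = 0. Lengths are in m, angles in rad, forces in N, time in s.
With the tool pointing down it reaches from about 0.35 to 1 m from the base axis. Payload 7.1 kg.
Tool frame: the origin (TCP) lies midway between the tips of the shut fingers; the grasp point (between the pads) lies bot.tcp_to_grasp behind it (bot.tcp_to_grasp is the distance from the TCP to the grasp point, in m); z points along the fingers, y is the line along which they close (so a half turn about z gives the same grasp; the last joint's range is limited). The gripper opens to 85 mm and grips with 20 to 120 N. Pads are 22 mm wide; open, the fingers measure 114 mm over their backs; the gripper's body (76 mm by 85 mm) begins 54 mm behind the grasp point. The pads swing forward as they close: fully open they stand 13 mm farther back than shut.
Start: joints at [1.113, 0.423, 1.63, -0, 1.089, -0.019], TCP at [0.266, 0.566, 0.231] pointing down, gripper open.
Joint ranges: [-3, 3], [-0.9, 2.11], [0.09, 2.58], [-1.31, 4.45], [0.11, 2.69], [-2.54, 2.54]. Speed limits (rad/s): [2.39, 2.39, 3.01, 3.14, 3.14, 3.14].

## Interface

Orientations are given as a unit quaternion [w, x, y, z].
In Python, from cell import bot gives the robot as it stands. The module is installed in compiled form; this text tells all that it offers. Calls block until the motion is done:
- bot.goto(position, orientation): joint-space move of the TCP to a pose.
- bot.move_l(position, rot=None, rate=0.15, max_force=None): straight line of the TCP; rot=None keeps the orientation; rate is the mean speed in m/s. With max_force (N) it stops when the force on the tool has changed by that much, and returns True; else False.
- bot.set_joints(angles): joint-space move.
- bot.command_gripper(opening, f_grip=None): finger opening in m; f_grip is the grip in N (None keeps the last); returns when the fingers have stopped.
- bot.sleep(seconds).
- bot.solve_ik(position, orientation): joint angles nearest the present ones, or None.
- bot.sense(): the state.
- bot.snapshot(name): name is "scene" or "side" or "wrist"; returns a dict with "pixels" (384x512x3 uint8, blue, green, red), "mtx" (3x3 intrinsics, pixels), "cam_to_world" (4x4, takes a point from camera to world coordinates); the wrist camera has in their place "T_tool_cam" (4x4, takes a point from camera to tool coordinates, whose origin is the TCP and whose axes are the flange's). Camera axes: x right, y up, looking along -z (the intrinsics and any distortion apply to the point x, -y, -z); pixel columns grow to the right and rows downward; lengths in m; the calibration is good to about 2 mm. A picture is of the moment at which its call begins: read the wrist's pose just before it. There is no depth.
A pose or a line that the arm cannot do raises bot.Unreachable and nothing moves.
- bot.job_done(): hands the job in; it is judged then, once.
The state is a dict: "t": time; "joints": joint angles; "qd": joint speeds; "effort": joint torques, N m; "tcp_pos": TCP position; "tcp_rot": TCP orientation; "ft_force": force on the tool from outside, world axes, zero at the start; "ft_torque": the same for the moment, N m; "gripper_width": finger opening in m; "grip_force": force on a finger pad.
Only numpy, scipy, OpenCV 4.12 (cv2) and the standard library are available. Lean on these libraries where they do the work, as an engineer would, in place of code of your own. Each camera call takes 0.05 s, during which the arm holds its last target. There are 200 camera calls.

## Working session

There is one attempt and no reset: what is moved stays moved. The work goes in short steps, each a Python script; the robot and the scene stay as the last script left them, time stands still between calls to the robot, and variables do not carry over. Pictures are saved under pics/ and viewed, at most 10 in all, crops included, and the job is handed in when it is done.

```bash
mkdir -p pics; python3 - <<'E'
from cell import bot
import cv2
s=bot.sense(); print({k:s[k] for k in('t','tcp_pos','tcp_rot','ft_force','gripper_width')}, bot.tcp_to_grasp)
for n in("scene","side","wrist"):
    d=bot.snapshot(n); cv2.imwrite(f"pics/{n}0.png",d["pixels"])
    import numpy as np
    print(n,{k:(np.round(v,4).tolist()) for k,v in d.items() if k!="pixels"})
E
```

```text
{'t': 0.0, 'tcp_pos': array([0.26526914, 0.56534484, 0.23058693]), 'tcp_rot': array([-1.73732178e-04,  2.17629089e-01,  9.76031277e-01, -7.04471333e-04]), 'ft_force': array([-1.01611627, -0.7171411 ,  0.36595323]), 'gripper_width': 0.08488025604198972} 0.0187
scene {'mtx': [[453.5626, 0.0, 265.9477], [0.0, 453.5626, 182.805], [0.0, 0.0, 1.0]], 'cam_to_world': [[-0.6155, -0.4202, 0.6668, 1.4179], [0.7881, -0.3403, 0.513, 0.6744], [0.0113, 0.8412, 0.5406, 0.7597], [0.0, 0.0, 0.0, 1.0]]}
side {'mtx': [[461.839, 0.0, 262.5854], [0.0, 461.839, 192.9386], [0.0, 0.0, 1.0]], 'cam_to_world': [[-0.9427, 0.2003, -0.2667, 0.166], [-0.3335, -0.5664, 0.7537, 1.059], [-0.0001, 0.7994, 0.6007, 0.9247], [0.0, 0.0, 0.0, 1.0]]}
wrist {'mtx': [[280.8508, 0.0, 254.4577], [0.0, 280.8508, 196.1531], [0.0, 0.0, 1.0]], 'T_tool_cam': [[-0.0007, 0.9647, 0.2632, 0.0674], [1.0, 0.0006, 0.0002, -0.0007], [0.0, 0.2632, -0.9647, -0.1422], [0.0, 0.0, 0.0, 1.0]]}
```

View pics/scene0.png

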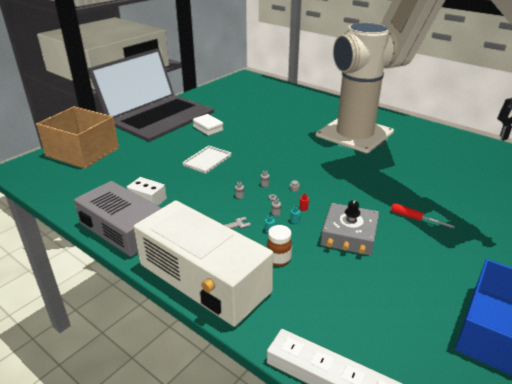

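View pics/side0.png

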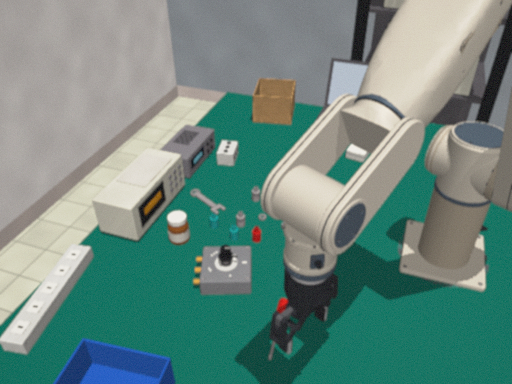

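The scene view shows grey sensors near (239,190), (265,179) and (275,207), the plug or collar at (294,186) and (272,198), the tray at (207,159), and the box with its knob at (352,215). The turquoise (296,215), (270,225) and red (304,203) look-alikes are close by. In the side view the arm hides some of this. Next I'll convert these to positions and take the wrist camera over the sensors.

```bash
cat > h.py <<'E'
from cell import bot
import numpy as np, cv2
from scipy.spatial.transform import Rotation as R
def rot(q): return R.from_quat(np.roll(q,-1)).as_matrix()
def quat(yaw):  # tool down, closing axis (tool y) at angle yaw in world
    y=np.array([np.cos(yaw),np.sin(yaw),0]); z=np.array([0,0,-1.]); x=np.cross(y,z)
    return np.roll(R.from_matrix(np.c_[x,y,z]).as_quat(),1)
def snap(n):
    s=bot.sense(); d=bot.snapshot(n)
    if n=="wrist":
        T=np.eye(4); T[:3,:3]=rot(s["tcp_rot"]); T[:3,3]=s["tcp_pos"]; d["T"]=T@d["T_tool_cam"]
    else: d["T"]=d["cam_to_world"]
    return d
def pt(d,u,v,z):
    k=d["mtx"]; c=np.array([(u-k[0,2])/k[0,0],-(v-k[1,2])/k[1,1],-1.]); r=d["T"][:3,:3]@c; o=d["T"][:3,3]
    return o+r*(z-o[2])/r[2]
def px(d,p):
    c=d["T"][:3,:3].T@(np.asarray(p)-d["T"][:3,3]); k=d["mtx"]
    return k[0,0]*c[0]/-c[2]+k[0,2], k[1,1]*-c[1]/-c[2]+k[1,2]
E
python3 - <<'E'
from h import *
d=snap("scene")
for n,u,v,z in [("s1",239,197,0),("s2",265,186,0),("s3",276,214,0),("grey",294,189,0),("red",304,208,0),("tq",296,221,0),("tq2",270,232,0),("tray",207,160,.01),("knobtop",353,204,.104),("jar",280,262,0),("collar?",272,198,0)]:
    print(n,pt(d,u,v,z).round(3))
c=d["pixels"][165:245,215:385]; c=cv2.resize(c,None,fx=4.5,fy=4.5,interpolation=cv2.INTER_CUBIC); cv2.imwrite("pics/c1.png",c)
E
```

```text
s1 [ 0.592 -0.061  0.   ]
s2 [ 0.497 -0.038  0.   ]
s3 [0.59  0.075 0.   ]
grey [0.455 0.041 0.   ]
red [0.517 0.12  0.   ]
tq [0.582 0.137 0.   ]
tq2 [0.664 0.11  0.   ]
tray [ 0.506 -0.275  0.01 ]
knobtop [0.549 0.282 0.104]
jar [0.741 0.2   0.   ]
collar? [0.535 0.018 0.   ]
```

View pics/c1.png

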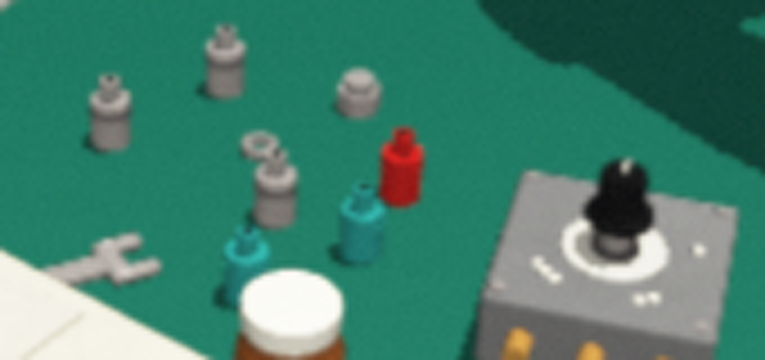

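The crop confirms it. s1 (crop 110,115) and s2 (225,62) are clear sensors. The plug is at (358,92) and the collar at (258,145). The marks around the knob are one dot (698,250), two dots (648,298) and three dots (545,270), with the bar hidden behind the knob. I'll use s1 and s2, so next is a wrist view over them and the tray.

```bash
python3 - <<'E'
from h import *
bot.goto([.5,-.14,.25],quat(-np.pi/2))
d=snap("wrist"); print(bot.sense()["t"],bot.sense()["joints"].round(2))
cv2.imwrite("pics/w1.png",d["pixels"])
for p in [(.592,-.061,.048),(.497,-.038,.048),(.506,-.275,.012)]: print(np.round(px(d,p)))
E
```

```text
2.8833 [-0.29  0.24  1.84  0.    1.05  1.27]
[187.  96.]
[173. 177.]
[354. 165.]
```

View pics/w1.png

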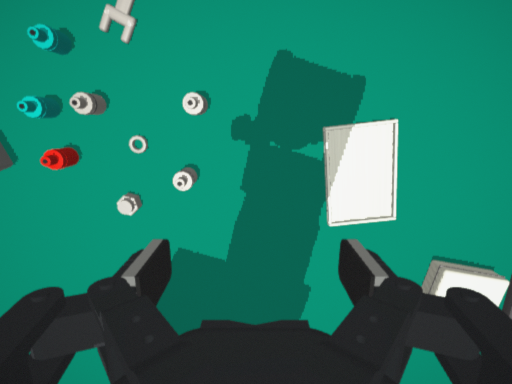

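The wrist view shows s1 at (194,103), s2 at (182,180) and the tray's corners at about (324,125), (397,119), (397,219) and (330,226). Both sensors have clear space around them. I'll refine these with masks.

```bash
cat >> h.py <<'E'
def blob(d,u,v,r):
    im=d["pixels"]; hsv=cv2.cvtColor(im,cv2.COLOR_BGR2HSV)
    m=((hsv[...,1]<70)&(hsv[...,2]>70)).astype(np.uint8)
    w=np.zeros_like(m); cv2.circle(w,(int(u),int(v)),r,1,-1); m&=w
    c=max(cv2.findContours(m,cv2.RETR_EXTERNAL,cv2.CHAIN_APPROX_NONE)[0],key=cv2.contourArea)
    return c,cv2.minEnclosingCircle(c)
E
python3 - <<'E'
from h import *
d=snap("wrist")
for u,v in [(194,103),(182,180)]:
    c,((a,b),r)=blob(d,u,v,22); print((a,b,r),pt(d,a,b,.034).round(4),pt(d,a,b,.025).round(4), 'diam', np.linalg.norm(pt(d,a+r,b,.034)-pt(d,a-r,b,.034)))
c,_=blob(d,361,172,75); rc=cv2.minAreaRect(c); P=np.array([pt(d,*q,.012) for q in cv2.boxPoints(rc)])
print(P.round(4),P.mean(0).round(4),np.linalg.norm(np.diff(P,axis=0),axis=1).round(3))
e=P[1]-P[0]; f=P[2]-P[1]; print(np.degrees(np.arctan2(e[1],e[0])),np.degrees(np.arctan2(f[1],f[0])))
E
```

```text
(194.88597106933594, 102.69298553466797, 12.77899169921875) [ 0.5853 -0.0673  0.034 ] [ 0.5858 -0.0655  0.025 ] diam 0.030971397705878548
(184.32142639160156, 178.5892791748047, 12.548029899597168) [ 0.4916 -0.0484  0.034 ] [ 0.4897 -0.0461  0.025 ] diam 0.03261964369758595
[[ 0.5625 -0.2285  0.012 ]
 [ 0.5668 -0.3255  0.012 ]
 [ 0.4233 -0.3516  0.012 ]
 [ 0.418  -0.2446  0.012 ]] [ 0.4927 -0.2875  0.012 ] [0.097 0.146 0.107]
-87.44035836422601 -169.7113624633639
```

```bash
python3 - <<'E'
from h import *
d=snap("wrist")
P=np.array([pt(d,*q,.012) for q in [(324,125),(397,119),(397,219),(330,226)]]); print(P.round(4),P.mean(0).round(4),np.linalg.norm(np.diff(P,axis=0),axis=1).round(3))
bot.command_gripper(.05)
bot.goto([.586,-.066,.14],quat(-np.pi/2))
d=snap("wrist"); u,v=px(d,(.586,-.066,.034)); print(u,v,bot.sense()["t"])
c,((a,b),r)=blob(d,u,v,45); print((a,b,r),pt(d,a,b,.034).round(4),pt(d,a,b,.028).round(4))
cv2.imwrite("pics/w2.png",d["pixels"])
E
```

```text
[[ 0.5588 -0.2309  0.012 ]
 [ 0.5664 -0.3256  0.012 ]
 [ 0.4281 -0.3442  0.012 ]
 [ 0.4173 -0.2488  0.012 ]] [ 0.4927 -0.2874  0.012 ] [0.095 0.14  0.096]
253.86654003941297 193.44569362919069 4.15
(252.0, 191.0, 16.492521286010742) [ 0.5883 -0.0643  0.034 ] [ 0.5868 -0.0642  0.028 ]
```

View pics/w2.png

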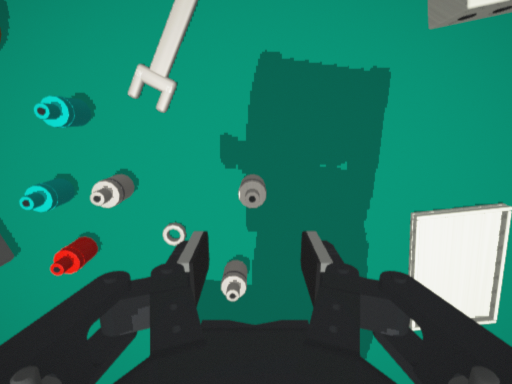

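s1 is centred between the fingers, with its neck at (252,199). I'll grasp it now and place it in the far half of the tray.

```bash
cat >> h.py <<'E'
TC=np.array([.4927,-.2875]); TX=np.array([.992,.126])
def pick(x,y,zt=.007):
    bot.move_l([x,y,zt],rate=.12,max_force=15); print('at',bot.sense()["tcp_pos"])
    bot.command_gripper(0.0,40); s=bot.sense(); print('grip',s["gripper_width"],s["grip_force"],s["t"])
    z0=s["tcp_pos"][2]; bot.move_l([x,y,.11],rate=.25); print(bot.sense()["gripper_width"]); return z0
def place(p,z0):
    bot.goto([*p,.11],quat(-np.pi/2+.127)); 
    bot.move_l([*p,z0+.012],rate=.2)
    h=bot.move_l([*p,z0+.002],rate=.03,max_force=4); print('place',h,bot.sense()["tcp_pos"],z0)
    bot.command_gripper(.042); bot.sleep(.2); bot.move_l([*p,.12],rate=.2); print(bot.sense()["t"])
E
python3 - <<'E'
from h import *
d=snap("wrist"); print(pt(d,252,199,.048), [np.round(px(d,(*(TC+TX*a*.07+np.array([-.126,.992])*b*.048),.012))) for a in(-1,1) for b in(-1,1)])
z0=pick(.587,-.0645)
place(TC+TX*.033,z0)
bot.goto([.491,-.047,.13],quat(-np.pi/2))
d=snap("wrist"); cv2.imwrite("pics/w3.png",d["pixels"]); u,v=px(d,(.491,-.047,.034)); print(u,v,bot.sense()["t"])
c,((a,b),r)=blob(d,u,v,45); print((a,b,r),pt(d,a,b,.034).round(4),pt(d,a,b,.028).round(4))
E
```

```text
[ 0.58486029 -0.0648377   0.048     ] [array([497., 321.]), array([412., 330.]), array([511., 205.]), array([415., 216.])]
at [ 0.58764326 -0.06458881  0.00774658]
grip 0.02452270913131986 39.061081409454346 5.8
0.02481646900153229
place True [ 0.52649658 -0.28382498  0.01190742] 0.007883000237298765
9.4333
253.5838122298366 197.20179121876515 10.4333
(251.65635681152344, 195.90716552734375, 17.29810905456543) [ 0.4922 -0.0453  0.034 ] [ 0.4905 -0.0452  0.028 ]
```

View pics/w3.png

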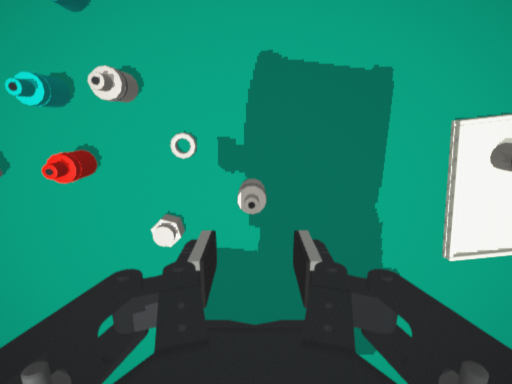

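The first sensor stands in the tray at (505,157) and s2 is centred at (252,196). I'll pick s2, place it, and then look at the box and knob.

```bash
python3 - <<'E'
from h import *
z0=pick(.4905,-.0455)
place(TC-TX*.033,z0)
d=snap("scene"); A=cv2.resize(d["pixels"][135:220,170:310],None,fx=3,fy=3,interpolation=cv2.INTER_CUBIC)
bot.goto([.55,.28,.27],quat(-np.pi/2))
d=snap("wrist"); B=d["pixels"]; print(bot.sense()["t"],bot.sense()["joints"].round(2),px(d,(.55,.28,.104)),px(d,(.55,.28,.05)))
cv2.imwrite("pics/w4.png",B); A=cv2.copyMakeBorder(A,0,B.shape[0]-A.shape[0],0,0,0); cv2.imwrite("pics/m4.png",np.hstack([A[:,:288],B]))
E
```

```text
at [ 0.49098054 -0.04560617  0.00752024]
grip 0.024429633334521264 39.07358944416046 11.8917
0.024882944119083726
place True [ 0.46096111 -0.29218925  0.01189227] 0.007840312164510189
15.5833
17.825 [ 0.45  0.37  1.61 -0.    1.16  2.02] (np.float64(253.3008128705702), np.float64(180.2676222062923)) (np.float64(253.44570341795148), np.float64(171.59244287546747))
```

View pics/m4.png

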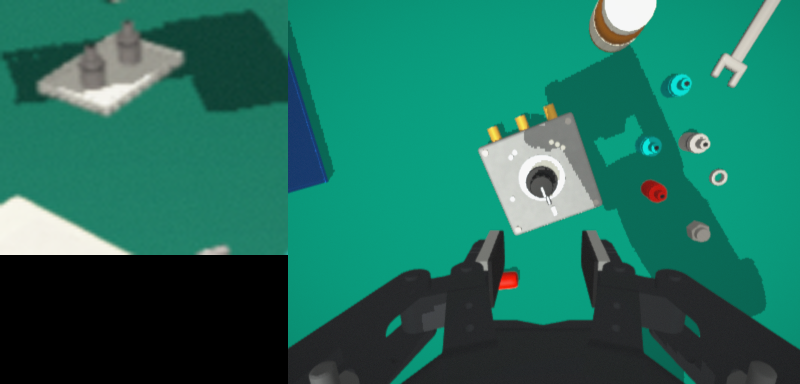

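Both sensors stand in the tray (left inset). The wrist picture, in wrist pixels, shows the box corners at (191,152), (283,115), (316,204) and (230,235), and the knob's grip at (254,180). Its pointer points at the bar (268,212), and one dot is at (226,199), clockwise from the bar. Next I'll fix the knob axis.

```bash
python3 - <<'E'
from h import *
d=snap("wrist"); im=d["pixels"]
P=np.array([pt(d,*q,.05) for q in [(191,152),(283,115),(316,204),(230,235)]]); print(P.mean(0).round(4),np.linalg.norm(np.roll(P,1,0)-P,axis=1).round(3))
g=im.max(2); m=(g<75).astype(np.uint8); w=np.zeros_like(m); cv2.circle(w,(253,180),26,1,-1); m&=w
c=max(cv2.findContours(m,0,1)[0],key=cv2.contourArea); (a,b),r=cv2.minEnclosingCircle(c); print(a,b,r,pt(d,a,b,.09).round(4))
m=((g>215)).astype(np.uint8)&w; c=np.vstack(cv2.findContours(m,0,1)[0]); (a,b),r=cv2.minEnclosingCircle(c); print('ring',a,b,r,pt(d,a,b,.05).round(4))
C=P.mean(0)
bot.goto([C[0],C[1],.2],quat(.45+1.31)); s=bot.sense(); print(s["t"],s["joints"].round(2))
d=snap("wrist"); print(px(d,(C[0],C[1],.104)),px(d,(C[0],C[1],.05))); cv2.imwrite("pics/w5.png",d["pixels"])
c=d["pixels"][110:280,150:370]; cv2.imwrite("pics/c5.png",cv2.resize(c,None,fx=3,fy=3,interpolation=cv2.INTER_CUBIC))
E
```

```text
[0.5408 0.278  0.05  ] [0.124 0.125 0.125 0.125]
253.86094665527344 180.97337341308594 14.321720123291016 [0.5462 0.2794 0.09  ]
ring 253.5 179.13829040527344 25.012706756591797 [0.54 0.28 0.05]
20.675 [ 0.46  0.43  1.69 -0.    1.01 -1.3 ]
(np.float64(254.58245360105184), np.float64(198.97810273746023)) (np.float64(254.5559927697661), np.float64(185.16322184025654))
```

View pics/c5.png

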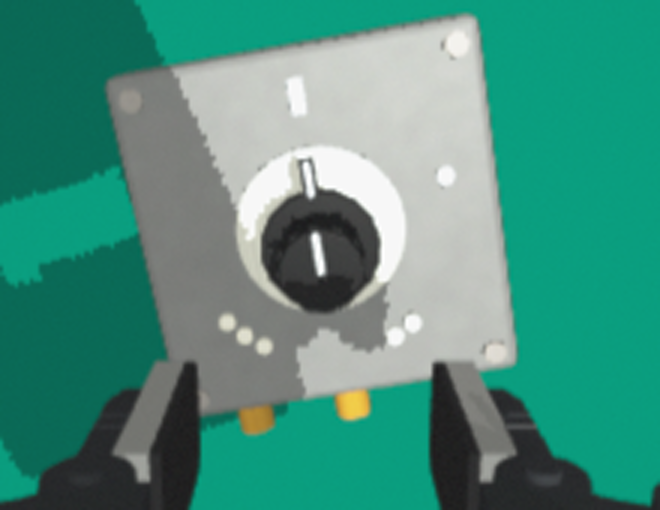

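The pointer is on the bar mark. The ring is centred at crop (321,231), which is wrist (257,187), and the skirt at crop (321,250), which is wrist (257,193). I'll compute both, descend, grip and feel for the stop.

```bash
python3 - <<'E'
from h import *
d=snap("wrist"); a=pt(d,257.2,187,.05); b=pt(d,257,193.3,.076); print(a.round(4),b.round(4))
C=np.r_[(a[:2]+b[:2])/2*.5+.5*np.array([.5405,.279])]; print(C)
np.save("C.npy",C)
q=quat(.45+1.31)
bot.command_gripper(.05)
bot.goto([*C,.125],q)
h=bot.move_l([*C,.086],rate=.08,max_force=5); s=bot.sense(); print(h,s["tcp_pos"],s["ft_force"])
bot.command_gripper(0,30); bot.sleep(.2); s=bot.sense(); print(s["gripper_width"],s["grip_force"],s["ft_force"].round(2),s["ft_torque"].round(2),s["tcp_pos"].round(4),s["t"])
d=snap("wrist"); cv2.imwrite("pics/w6.png",d["pixels"])
E
```

```text
[0.5423 0.2811 0.05  ] [0.5425 0.2807 0.076 ]
[0.5414423  0.27995239]
False [0.54136767 0.27994178 0.08571772] [-0.41466463 -0.1742644  -0.10061455]
0.024631226885824257 29.931808412075043 [-0.14 -0.69  3.63] [0.1  0.06 0.01] [0.5418 0.2802 0.0865] 22.6
```

The grip closed at the expected width with almost no side force. Now I'll press and feel for the stop.

```bash
cat >> h.py <<'E'
def show(t=''):
    s=bot.sense(); print(t,s["tcp_pos"].round(4),s["ft_force"].round(1),s["ft_torque"].round(2),round(s["gripper_width"],4),'j6',round(s["joints"][5],3),'t',round(s["t"],2)); return s
E
python3 - <<'E'
from h import *
C=np.load("C.npy"); bot.command_gripper(0,60); s=show(); z=s["tcp_pos"][2]
for k in range(22):
    z-=.001; bot.move_l([*C,z],rate=.03); f=show()["ft_force"][2]
    if f>17: break
E
```

```text
[0.5417 0.2801 0.0862] [0.7 0.7 4.7] [ 0.21 -0.02  0.02] 0.0239 j6 -1.302 t 22.87
 [0.5417 0.2801 0.0853] [0.4 1.  4.2] [ 0.27 -0.12 -0.02] 0.0235 j6 -1.302 t 23.12
 [0.5417 0.2801 0.0843] [1.3 1.7 5.6] [ 0.29 -0.18 -0.  ] 0.0239 j6 -1.302 t 23.37
 [0.5416 0.2801 0.0833] [1.6 1.7 5.1] [ 0.36 -0.16 -0.03] 0.0239 j6 -1.302 t 23.62
 [0.5416 0.2801 0.0824] [0.8 2.2 4.7] [ 0.34 -0.28 -0.03] 0.0237 j6 -1.302 t 23.87
 [0.5417 0.2801 0.0814] [1.5 1.6 5.1] [ 0.43 -0.15 -0.03] 0.0241 j6 -1.302 t 24.12
 [0.5417 0.2801 0.0804] [0.7 1.5 6.4] [ 0.39 -0.15 -0.01] 0.0238 j6 -1.302 t 24.37
 [0.5417 0.2801 0.0795] [0.3 1.4 5.3] [ 0.41 -0.15 -0.02] 0.0236 j6 -1.302 t 24.62
 [0.5417 0.2801 0.0785] [1.2 1.  6.5] [ 0.35 -0.15  0.05] 0.0235 j6 -1.302 t 24.87
 [0.5417 0.2801 0.0775] [0.6 1.2 7. ] [ 0.38 -0.09 -0.02] 0.0237 j6 -1.302 t 25.12
 [0.5417 0.2801 0.0766] [1.  2.1 6.5] [ 0.34 -0.11 -0.02] 0.0236 j6 -1.302 t 25.37
 [0.5417 0.2801 0.0756] [0.9 1.7 7.1] [ 0.34 -0.09 -0.05] 0.0238 j6 -1.302 t 25.62
 [0.5417 0.2801 0.0746] [0.4 1.6 8. ] [ 0.37 -0.07  0.03] 0.0237 j6 -1.302 t 25.87
 [0.5417 0.2801 0.0737] [0.4 2.3 8. ] [ 0.31 -0.04 -0.03] 0.0235 j6 -1.302 t 26.12
 [0.5417 0.2801 0.0727] [1.  1.5 8.2] [ 0.33 -0.04  0.  ] 0.0238 j6 -1.302 t 26.37
 [0.5418 0.2801 0.072 ] [-0.9  2.3 10.1] [0.24 0.05 0.03] 0.0238 j6 -1.302 t 26.62
 [0.5419 0.2802 0.0719] [-2.1 -0.2 17.8] [ 0.03  0.39 -0.04] 0.0238 j6 -1.302 t 26.87
```

The stop is at z≈0.072, held at 17.8 N. Turning 1.309 rad clockwise from here, in pieces with torque checks.

```bash
python3 - <<'E'
from h import *
C=np.load("C.npy"); z=.0862-.016; y0=.45+1.31
for a in (.2,.6,1.0,1.309):
    bot.goto([*C,z],quat(y0-a)); s=show(a)
    if abs(s["ft_torque"][2])>.5: print("STOP"); break
E
```

```text
0.2 [0.5419 0.2804 0.0719] [-2.7  0.4 17.2] [ 0.2   0.38 -0.11] 0.0244 j6 -1.102 t 27.18
0.6 [0.5421 0.2808 0.0719] [-3.2  2.1 16.9] [ 0.41  0.41 -0.03] 0.0241 j6 -0.702 t 27.64
1.0 [0.5423 0.2811 0.0719] [-1.7  3.  15.3] [ 0.69  0.3  -0.  ] 0.0239 j6 -0.302 t 28.11
1.309 [0.5426 0.2813 0.0719] [-1.5  5.8 15.3] [ 0.83  0.21 -0.09] 0.0238 j6 0.007 t 28.51
```

The knob turned freely. Now I'll let it spring out by following it up, then open and look.

```bash
python3 - <<'E'
from h import *
C=np.load("C.npy")
for z in (.079,.0855): bot.move_l([*C,z],rate=.04); show(z)
bot.command_gripper(.05); bot.sleep(.2); show('open')
bot.move_l([*C,.16],rate=.2)
d=snap("wrist"); show(); print(px(d,(*C,.104)))
c=d["pixels"][90:290,140:380]; cv2.imwrite("pics/c7.png",cv2.resize(c,None,fx=2.5,fy=2.5,interpolation=cv2.INTER_CUBIC))
E
```

```text
0.079 [0.5425 0.2812 0.08  ] [1.3 5.6 6. ] [ 0.98 -0.31 -0.04] 0.024 j6 0.007 t 28.88
0.0855 [0.5424 0.2812 0.0862] [2.2 6.1 3.4] [ 1.07 -0.39 -0.03] 0.0236 j6 0.007 t 29.19
open [0.5413 0.2798 0.0853] [ 0.2 -0.  -1.1] [ 0.01 -0.03 -0.01] 0.0501 j6 0.007 t 29.77
 [0.5406 0.2796 0.1589] [-0.4  0.8 -0.7] [-0.02  0.01  0.02] 0.0499 j6 0.007 t 30.34
(np.float64(256.3444923917642), np.float64(212.68489520323732))
```

View pics/c7.png

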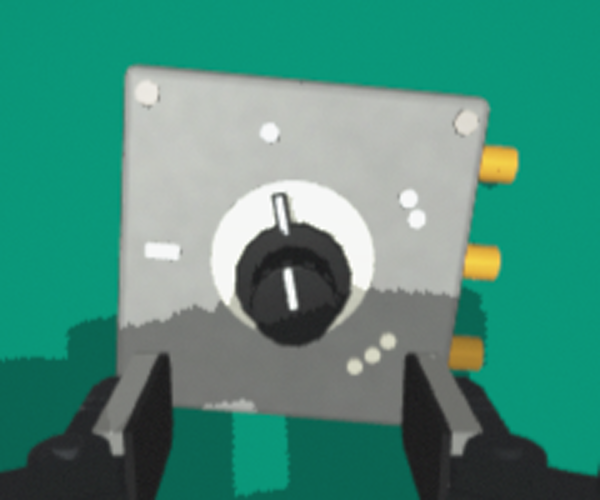

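The pointer now sits on the one-dot mark (crop 270,132) and the knob is sprung out. I'll repeat with the corrected axis.

```bash
python3 - <<'E'
from h import *
C=np.array([.5425,.2812]); np.save("C.npy",C); y0=.451
bot.goto([*C,.125],quat(y0)); bot.move_l([*C,.086],rate=.08,max_force=5)
bot.command_gripper(0,60); bot.sleep(.2); s=show('grip'); z=.0862
bot.move_l([*C,.076],rate=.04); show(); z=.076
for k in range(8):
    z-=.001; bot.move_l([*C,z],rate=.03); s=show()
    if s["ft_force"][2]>16: break
if s["ft_force"][2]>13 and s["tcp_pos"][2]<.0735:
  for a in (.2,.6,1.0,1.309):
    bot.goto([*C,z],quat(y0-a)); s=show(a)
    if abs(s["ft_torque"][2])>.5: print("STOP"); break
  else:
    for z in (.079,.0855): bot.move_l([*C,z],rate=.04); show(z)
    bot.command_gripper(.05); bot.sleep(.2); show('open')
    bot.move_l([*C,.16],rate=.2)
    d=snap("wrist"); show()
    c=d["pixels"][90:290,140:380]; cv2.imwrite("pics/c8.png",cv2.resize(c,None,fx=2.5,fy=2.5,interpolation=cv2.INTER_CUBIC))
E
```

```text
grip [0.5428 0.2813 0.0864] [-0.2 -0.6  4.4] [-0.    0.07  0.04] 0.0236 j6 0.008 t 31.78
 [0.5428 0.2813 0.0763] [-1.5 -0.4  8.1] [-0.11  0.2  -0.04] 0.0241 j6 0.008 t 32.18
 [0.5428 0.2814 0.0754] [-1.  -1.1  8. ] [-0.14  0.24 -0.05] 0.0238 j6 0.008 t 32.43
 [0.5428 0.2813 0.0745] [-1.  -1.6  8. ] [-0.09  0.24 -0.01] 0.0237 j6 0.008 t 32.68
 [0.5428 0.2814 0.0735] [-1.8 -1.   7.8] [-0.11  0.28  0.  ] 0.0236 j6 0.008 t 32.93
 [0.5428 0.2814 0.0726] [-2.4 -0.5  8.5] [-0.18  0.28 -0.  ] 0.0237 j6 0.008 t 33.18
 [0.5429 0.2814 0.072 ] [-3.  -1.4 11.9] [-0.24  0.52 -0.05] 0.0236 j6 0.008 t 33.43
 [0.543  0.2814 0.0719] [-5.4 -1.8 19.5] [-0.49  0.87  0.02] 0.0236 j6 0.008 t 33.68
0.2 [0.5431 0.2815 0.0719] [-4.1 -2.1 18.5] [-0.4   0.85 -0.05] 0.0235 j6 0.208 t 33.99
0.6 [0.5435 0.2816 0.072 ] [-3.3 -2.4 17.8] [-0.41  0.65 -0.05] 0.0235 j6 0.608 t 34.46
1.0 [0.5438 0.2815 0.0719] [-2.1 -3.1 17.4] [-0.54  0.34 -0.05] 0.0236 j6 1.008 t 34.92
1.309 [0.544  0.2813 0.072 ] [-1.  -4.4 16.8] [-0.78  0.2  -0.04] 0.0237 j6 1.317 t 35.33
0.079 [0.5438 0.2811 0.0799] [ 1.9 -2.6  6. ] [-0.44 -0.36 -0.03] 0.0233 j6 1.317 t 35.7
0.0855 [0.5436 0.2811 0.0862] [ 4.3 -3.4  4.2] [-0.71 -0.85 -0.03] 0.0236 j6 1.317 t 36.02
open [0.5423 0.2812 0.0853] [-0.7 -0.   0.4] [ 0.05 -0.02  0.01] 0.05 j6 1.317 t 36.59
 [0.5417 0.2808 0.1589] [-0.4  0.3 -0.5] [-0.02  0.03  0.  ] 0.0499 j6 1.317 t 37.17
```

View pics/c8.png

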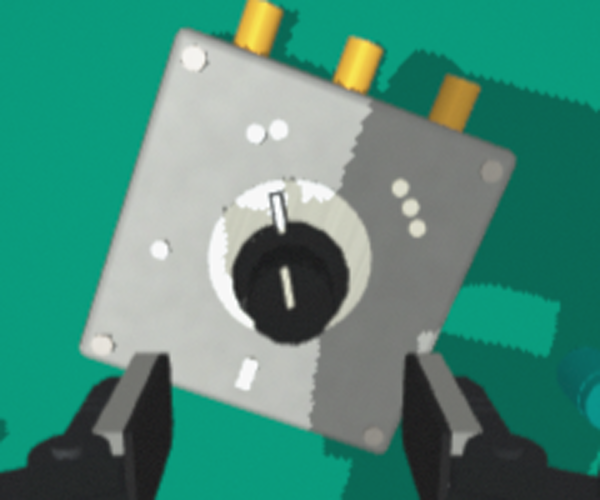

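The pointer is on the two-dot mark (crop 267,132), and the knob is out and locked. The sensors were already seen standing in the tray and the gripper is clear, so I'm handing it in.

```bash
python3 -c "
from cell import bot
bot.sleep(.3); print(bot.job_done())"
```

```text
the job is handed in; nothing more can be done
None
```

I handed the job in at about 37.5 s: two sensors stand upright in the tray and the third was left where it was. The knob was switched bar → one dot → two dots, sprung out and checked by camera at each mark.

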